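# Lock the jaw-changing turntable

### The arm

A 6-joint arm with a two-finger parallel gripper is mounted at the origin on the work surface. World frame = base frame: x ahead of the robot, y to its left, z up, the work surface at z = 0. Lengths are in m, angles in rad, forces in N, time in s.
With the tool pointing down it reaches from about 0.3 to 1 m from the base axis. Payload 5.1 kg.
Tool frame: the origin (TCP) lies at the very end of the fingers, on their centre line; the grasp point (between the pads) lies robot.hold_point_z behind it (robot.hold_point_z is the distance from the TCP to the grasp point, in m); x points along the fingers, y is the direction in which the jaws open and shut, and the axes are right-handed (so a half turn about x gives the same grasp; the last joint's range is limited). The gripper opens to 95 mm and grips with 3 to 60 N. Pads are 20 mm wide; open, the fingers measure 119 mm over their backs; the gripper's body (75 mm by 180 mm) begins 59 mm behind the grasp point.
Start: joints at [-1.298, 0.124, 1.65, -0, 1.367, -0.083], TCP at [0.226, -0.609, 0.215] pointing down, gripper open.
Joint ranges: [-2.61, 2.61], [-1.02, 2.33], [0.03, 2.71], [-1.35, 4.49], [0.32, 2.68], [-2.91, 2.91]. Speed limits (rad/s): [2.57, 2.57, 3.14, 3.14, 3.14, 3.14].

### API

Orientations are given as a 3x3 rotation matrix whose columns are the frame's x, y, z axes.
In Python, from cell import robot gives the robot as it stands. The module is installed in compiled form; this text tells all that it offers.
- The arm moves only by the shell command python3 -m jog 'ROWS'. ROWS is JSON, a list of rows, each an object with "twist": the turn, a rotation vector about the tool's x, y, z in degrees, a list of three; "dp": the shift along the tool's x, y, z in cm, a list of three; "jaw": the closure, from 0 (fully open) to 1 (shut). A call has exactly 5 rows; each row shifts and turns the commanded pose from where the row before left it, along the tool's axes as they then stand; what a row does not reach is not made up. A row lasts 1/8 s, in which the tool goes at most 62.5 mm and 10.7 degrees, less where a joint would pass 70% of its speed; a pose out of reach is approached as far as the arm can. A call is refused whole if a number of a shift passes 6.25 or a number of a turn 10.7, either way. A call with a gripper value outside its range is refused whole. The fingers move at their own pace and stop on an object; the grip force is fixed at half the most. Time passes only in rows, so rows that do not move let the fingers close, or fill a call up. It gives the time, the measured TCP pose, the force and the opening at its end, in the units of the state.
- robot.sense(): the state, without advancing time (a new reading comes with each control period).
- robot.get_image(name): name is "side" or "top" or "wrist"; returns the picture (384x512x3 uint8, red, green, blue); there is no depth.
- robot.camera_info(name): a dict with "camera_matrix" (3x3 intrinsics, pixels), "world_to_cam" (4x4, takes a point from world to camera coordinates); the wrist camera has in their place "tool_from_camera" (4x4, takes a point from camera to tool coordinates, whose origin is the TCP and whose axes are the tool frame's). Camera axes: x right, y up, looking along -z (the intrinsics and any distortion apply to the point x, -y, -z); pixel columns grow to the right and rows downward; lengths in m; the calibration is good to about 2 mm. A picture is of the moment at which its call begins: read the wrist's pose just before it. camera_info takes no time and is no camera call.
- robot.finish_job(): hands the job in, once; it reports no verdict.
The state is a dict: "clock": time; "q": joint angles; "joint_vel": joint speeds; "tau": joint torques, N m; "tcp_pos": TCP position; "orientation": TCP orientation; "contact_force": force on the tool from outside, world axes, zero at the start; "moment": the same for the moment, N m; "gripper_width": opening from 0.0 (shut) to 1.0 (fully open).
Only numpy, scipy, OpenCV 4.12 (cv2) and the standard library are available. Lean on these libraries where they do the work, as an engineer would, in place of code of your own. Each camera call takes 0.05 s, during which the arm holds its last target.

### The job

On the jaw-changing stand, push the upright stud of the slotted disc round until the slot lines up with the lock bar, then push the bar by its upright end plate fully home into the slot, so that the plate meets the guide. Only push with the outside of the fingers: do not take the stud, plate or bar between the fingers. Leave the other things on the bench where they are.

Things in the scene. Friction and masses are not known exactly. Their poses are not given: they have to be found in the camera images.
- stand: Fixed grey base plate, 18 mm thick. Origin: on the bench under the disc's axis, z up. In its frame it spans x -215 to 85, y -80 to 80 mm; the lock bar lies along x on the -x side and is pushed to +x, to the disc. A fixed dark guide block bridges the bar at x = -135 to -100 mm, 50 mm wide, top 45 mm above the bench.
- disc (a joint): Turn of the disc, rad, growing counter-clockwise from above, range -0.8 to 1.5, starts at 0.5 to 1.25. At 0 the slot faces the bar (stand's -x), the stud is opposite (stand's +x). Disc: aluminium, 130 mm diameter, faces 22 and 40 mm above the bench; a dark grip, 48 mm diameter, rises from its middle to 76 mm. Friction (about 3 N at the stud) holds it where it is left; it does not coast.
- stud (a point): Centre of the top face of the steel stud that stands on the disc: upright cylinder, 16 mm diameter, 50 mm from the disc's axis, on the side opposite the slot, from the disc's face (40 mm) up to 82 mm above the bench. Site axes turn with the disc: x radially outward, z up.
- slot (a point): Middle of the slot's mouth at the disc's rim, on the disc's upper face, 40 mm above the bench, 65 mm from the axis. The slot is radial, 20 mm wide, open above, and runs from the rim in to 28 mm from the axis.
- bar (a joint): Travel of the lock bar to the disc, m: 0 withdrawn, 0.060 fully home (end stop: plate meets guide, nose 32 mm inside the slot). Starts at 0 to 0.018. The nose meets the rim at 0.028 and is stopped there if the slot is out of line; its taper takes up some 0.06 rad. Friction about 3 N, stays where left, cannot be lifted. Steel, 14 mm wide, 24 to 36 mm above the bench.
- plate (a point): Middle of the top edge of the bar's upright push plate at its tail, 74 mm above the bench. Plate: 8 mm thick (along the bar), 46 mm wide, 22 to 74 mm above the bench; point at mid-thickness, so the face to push is 4 mm behind it. Axes as the stand's: x is the push direction.
- nose (a point): Middle of the top of the bar's nose, its front end, 36 mm above the bench.
- specimen: Bystander: loose flat aluminium test specimen, 120 x 22 x 6 mm, lying; origin under its centre.
- adapter: Bystander: loose round steel adapter, 52 mm foot with a 28 mm neck, 50 mm high; origin under its centre.
- jar: Bystander: loose white jar with black cap, 52 mm diameter, 75 mm high; origin under its centre.
- wrench: Bystander: loose wrench, 150 mm long, lying flat.

How it is judged:
On the way, in this order (a step that is already met when the one before it is completed fails the run):
1. the slot is in line with the bar, within 0.1 rad (value of joint disc between -0.1 and 0.1 rad), for 0.2 s.
2. the bar is home in the slot (all of step 1 and value of joint bar above 0.056 m), for 0.2 s.
At the end, for the whole second after the job is handed in: The lock bar is home in the slot (travel above 56 of 60 mm) and at rest, and the disc's slot is in line with it within 0.1 rad (all of step 2 and velocity of joint bar between -0.01 and 0.01 m/s); the robot touches nothing.
It fails at once if the bar is forced into the disc with the slot out of line (value of joint bar above 0.04 m and (value of joint disc above 0.2 rad or value of joint disc below -0.2 rad)).
It fails at once if the stud is taken between the fingers (horizontal distance between the grasp point and stud below 0.012 m and z of the grasp point in the frame of stud below 0.006 m).
It fails at once if the push plate or the bar is taken between the fingers ((x of the grasp point in the frame of plate between -0.008 and 0.008 m and y of the grasp point in the frame of plate between -0.03 and 0.03 m and z of the grasp point in the frame of plate below 0.006 m) or (x of the grasp point in the frame of plate between 0.004 and 0.07 m and y of the grasp point in the frame of plate between -0.01 and 0.01 m and z of the grasp point in the frame of plate below -0.02 m)).
It fails at once if another thing on the bench is lifted or shifted by more than 25 mm (distance of any of specimen, adapter, jar, wrench from where it was at the start of the episode above 0.025 m).
It also fails if it takes over 54 s, if anything falls off the work surface, if the arm or the gripper's body presses on something with over 40 N, if the wrist force passes 120 N, or if a joint passes its speed limit or range.

## Working session

There is one attempt and no reset: what is moved stays moved. The work goes in short steps, Python scripts to look and compute and a shell command to move; the robot and the scene stay as the last step left them, time stands still between calls to the robot, and variables do not carry over. Pictures are saved under pics/ and viewed, and the job is handed in when it is done.

```bash
mkdir -p pics; python3 - <<'E'
from cell import robot
import cv2,numpy as np
s=robot.sense(); print(s['clock'],s['tcp_pos'],np.round(s['orientation'],3),s['gripper_width'],robot.hold_point_z)
for n in ("top","side"):
    cv2.imwrite(f"pics/{n}0.png",robot.get_image(n)[:,:,::-1]); c=robot.camera_info(n); print({k:np.round(v,3).tolist() if not isinstance(v,str) else v for k,v in c.items()})
E
```

```text
0.0 [ 0.22619824 -0.60869678  0.21337643] [[-0.001  0.348 -0.937]
 [ 0.002 -0.937 -0.348]
 [-1.    -0.002 -0.   ]] 1.0040474990009418 0.0188
{'camera_matrix': [[448.314, 0.0, 254.911], [0.0, 448.314, 193.344], [0.0, 0.0, 1.0]], 'world_to_cam': [[-0.015, -1.0, 0.011, 0.127], [0.993, -0.014, 0.118, -0.595], [-0.118, 0.013, 0.993, -0.745], [0.0, 0.0, 0.0, 1.0]]}
{'camera_matrix': [[364.245, 0.0, 258.065], [0.0, 364.245, 192.438], [0.0, 0.0, 1.0]], 'world_to_cam': [[-0.796, -0.606, 0.012, 0.586], [0.467, -0.601, 0.648, -0.236], [-0.385, 0.521, 0.761, -0.66], [0.0, 0.0, 0.0, 1.0]]}
```

View pics/top0.png

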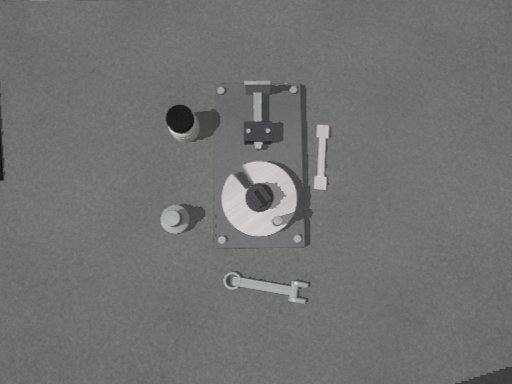

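View pics/side0.png

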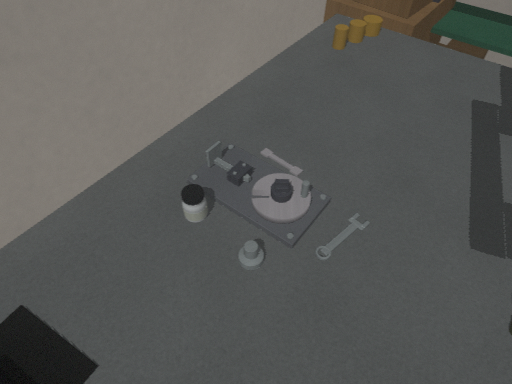

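The top view shows the disc at about (259,198), the stud at (278,221), the slot mouth at about (240,175), the plate at (258,88) and the guide at (258,132). The push direction is down the image, toward the robot. Next I'll measure these.

```bash
cat > h.py <<'E'
from cell import robot
import cv2,numpy as np
def ray(n,u,v,z):
    c=robot.camera_info(n);K=np.array(c['camera_matrix']);T=np.array(c['world_to_cam']);R=T[:3,:3];o=-R.T@T[:3,3]
    d=np.linalg.inv(K)@[u,v,1];d=R.T@np.array([d[0],-d[1],-d[2]])
    return o+d*(z-o[2])/d[2]
def proj(n,p):
    c=robot.camera_info(n);K=np.array(c['camera_matrix']);T=np.array(c['world_to_cam']);q=T[:3,:3]@p+T[:3,3]
    q=K@[q[0],-q[1],-q[2]];return q[:2]/q[2]
E
python3 - <<'E'
from h import *
im=cv2.imread('pics/top0.png')
c=im[70:260,150:340]; cv2.imwrite('pics/topz.png',cv2.resize(c,None,fx=3.1,fy=3.1,interpolation=cv2.INTER_CUBIC))
g=cv2.cvtColor(im,cv2.COLOR_BGR2GRAY)
m=(g>140).astype(np.uint8)
cs,_=cv2.findContours(m,cv2.RETR_EXTERNAL,cv2.CHAIN_APPROX_NONE)
for k in cs:
    if cv2.contourArea(k)>60:
        print(cv2.contourArea(k),cv2.boundingRect(k))
k=max(cs,key=cv2.contourArea);h=cv2.convexHull(k)
(e,ax,an)=cv2.fitEllipse(h);print(e,ax,ray('top',*e,.04))
for b in [(221,90.5),(293.5,90),(222,239.5),(297,239)]: print(b,ray('top',*b,.02))
print('stud',ray('top',278,221,.082),'plate',ray('top',258,82.5,.074))
E
```

```text
803.5 (223, 272, 85, 32)
397.0 (160, 205, 27, 29)
3085.5 (221, 161, 76, 75)
524.0 (314, 124, 15, 66)
166.5 (253, 93, 8, 28)
(258.548828125, 198.3414764404297) (75.0633773803711, 75.66976165771484) [0.58750375 0.11259605 0.04      ]
(221, 90.5) [0.78774176 0.17720599 0.02      ]
(293.5, 90) [0.78718487 0.04525085 0.02      ]
(222, 239.5) [0.51823855 0.17722024 0.02      ]
(297, 239) [0.51710825 0.04602249 0.02      ]
stud [0.54565711 0.08258008 0.082     ] plate [0.7817431  0.11100639 0.074     ]
```

View pics/topz.png

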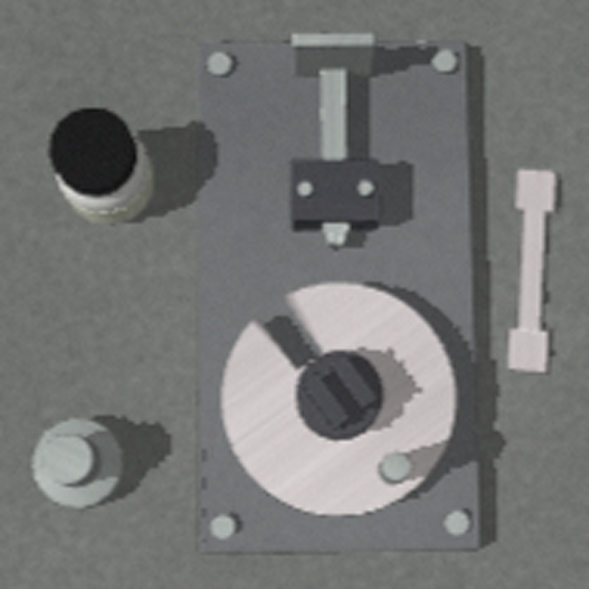

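```bash
python3 -m jog '[{"twist":[10.2,0,0],"dp":[0,0,0],"jaw":1},{"twist":[10.2,0,0],"dp":[0,0,0],"jaw":1},{"twist":[0,0,0],"dp":[0,-5.4,-2.6],"jaw":1},{"twist":[0,0,0],"dp":[0,-5.4,-2.6],"jaw":1},{"twist":[0,0,0],"dp":[0,-5.4,-2.6],"jaw":1}]'
python3 -m jog '[{"twist":[0,0,0],"dp":[0,-5.4,-2.6],"jaw":1},{"twist":[0,0,0],"dp":[0,-5.4,-2.6],"jaw":1},{"twist":[0,0,0],"dp":[0,-5.4,-2.6],"jaw":1},{"twist":[0,0,0],"dp":[0,-5.4,-2.6],"jaw":1},{"twist":[0,0,0],"dp":[0,-5.4,-2.6],"jaw":1}]'
```

```text
clock: 0.72
tcp_pos: [0.3048, -0.4455, 0.214]
orientation: [[-0.0, -0.001, -1.0], [0.001, -1.0, 0.001], [-1.0, -0.001, 0.0]]
contact_force: [0.7, 0.2, 0.4]
gripper_width: 0.531
clock: 1.35
tcp_pos: [0.4348, -0.1754, 0.2144]
orientation: [[0.0, -0.001, -1.0], [-0.0, -1.0, 0.001], [-1.0, 0.0, -0.0]]
contact_force: [0.1, -0.1, 0.4]
gripper_width: 0.025
```

```bash
python3 -m jog '[{"twist":[0,0,0],"dp":[0,-5.4,-2.7],"jaw":1},{"twist":[0,0,0],"dp":[0,-5.4,-2.7],"jaw":1},{"twist":[0,0,0],"dp":[0,-5.4,-2.7],"jaw":1},{"twist":[0,0,0],"dp":[0,-5.4,-2.6],"jaw":1},{"twist":[0,0,0],"dp":[5,0,0],"jaw":1}]'
python3 - <<'E'
from h import *
s=robot.sense();p=np.array(s['tcp_pos']);print(p)
for n in("side","wrist"): cv2.imwrite(f'pics/{n}1.png',robot.get_image(n)[:,:,::-1])
print(proj('side',p),proj('side',np.array([.546,.083,.082])))
E
```

```text
clock: 1.98
tcp_pos: [0.5458, 0.0421, 0.1685]
orientation: [[0.01, 0.005, -1.0], [0.0, -1.0, -0.005], [-1.0, -0.0, -0.01]]
contact_force: [-0.9, -1.4, -1.0]
gripper_width: 0.005
[0.5458076  0.04213287 0.16854393]
[322.85744662 140.40908009] [306.72521013 181.80730115]
```

View pics/side1.png

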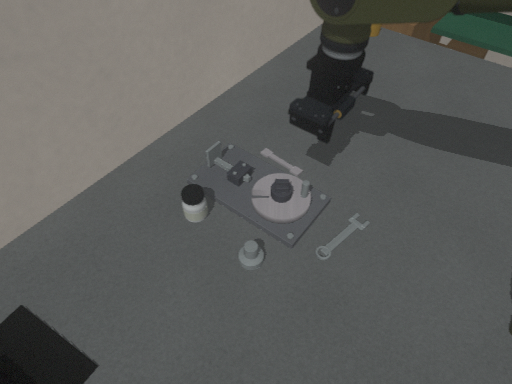

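View pics/wrist1.png

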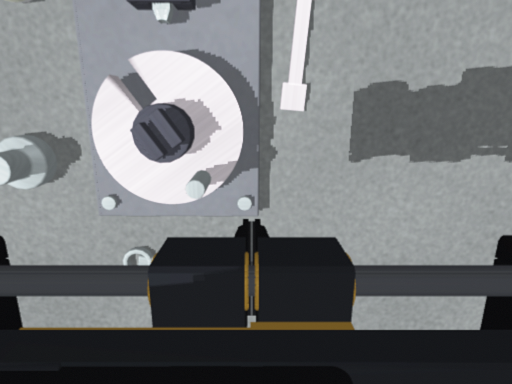

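```bash
python3 -m jog '[{"twist":[0,0,0],"dp":[4,0,0.4],"jaw":1},{"twist":[0,0,0],"dp":[4,0,0],"jaw":1},{"twist":[0,0,0],"dp":[3.2,0,0],"jaw":1},{"twist":[0,0,0],"dp":[0,0,0],"jaw":1},{"twist":[0,0,0],"dp":[0,0,0],"jaw":1}]'
python3 - <<'E'
from h import *
s=robot.sense();p=np.array(s['tcp_pos']);print(p)
im=robot.get_image("side")[:,:,::-1];cv2.imwrite('pics/side2.png',cv2.resize(im[80:260,180:400],None,fx=3,fy=3))
E
```

```text
clock: 2.7
tcp_pos: [0.5388, 0.0381, 0.0547]
orientation: [[0.003, -0.001, -1.0], [-0.0, -1.0, 0.001], [-1.0, 0.0, -0.003]]
contact_force: [0.5, -0.2, 0.6]
gripper_width: 0.004
[0.53882908 0.03814394 0.0547295 ]
```

View pics/side2.png

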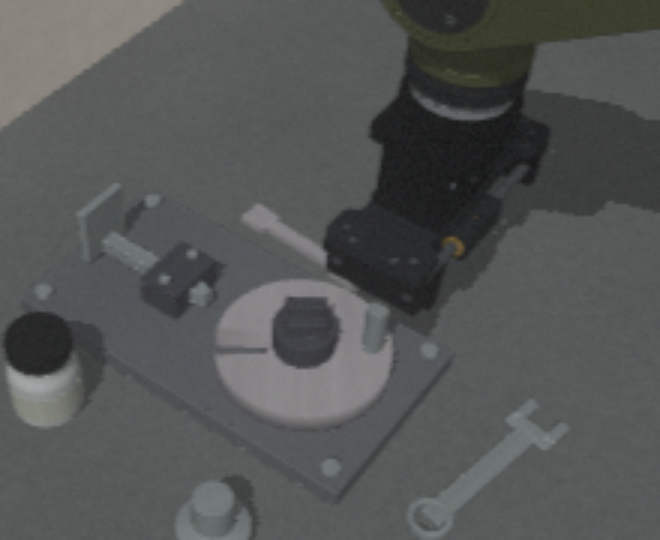

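```bash
python3 -m jog '[{"twist":[0,0,0],"dp":[0,-1.2,-0.2],"jaw":1},{"twist":[0,0,0],"dp":[0,-1.2,0],"jaw":1},{"twist":[0,0,0],"dp":[0,-1.2,0],"jaw":1},{"twist":[0,0,0],"dp":[0,-0.8,0],"jaw":1},{"twist":[0,0,0],"dp":[0,0,0],"jaw":1}]'
python3 - <<'E'
from h import *
s=robot.sense();p=np.array(s['tcp_pos']);print(p)
for n in("side","top","wrist"):
  im=robot.get_image(n)[:,:,::-1]
  cv2.imwrite(f'pics/{n}3.png',cv2.resize(im[110:260,180:400] if n=="side" else (im[70:260,150:340] if n=="top" else im),None,fx=3 if n!="wrist" else 1,fy=3 if n!="wrist" else 1))
E
```

```text
clock: 3.38
tcp_pos: [0.5388, 0.0832, 0.0525]
orientation: [[-0.001, 0.001, -1.0], [-0.001, -1.0, -0.001], [-1.0, 0.001, 0.001]]
contact_force: [-1.8, -1.7, -0.5]
gripper_width: 0.008
[0.53884884 0.08319223 0.05251631]
```

View pics/side3.png

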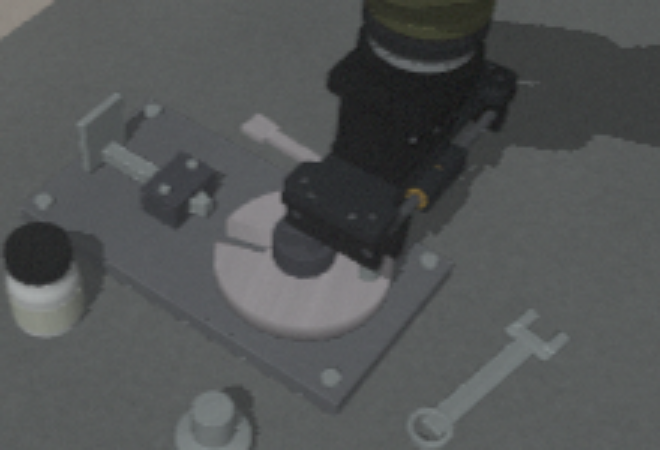

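View pics/top3.png

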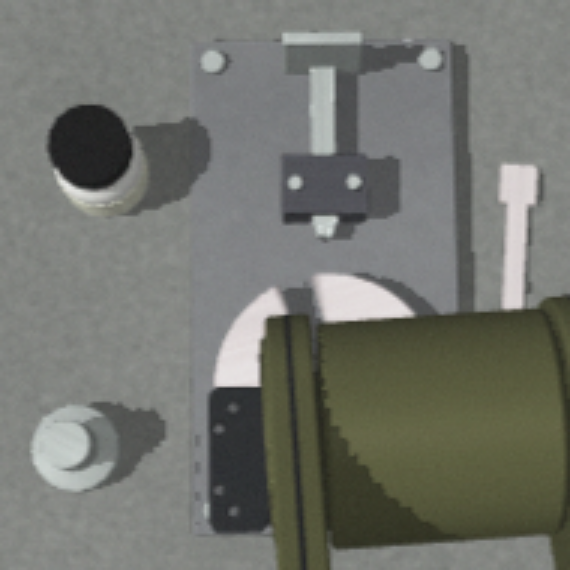

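View pics/wrist3.png

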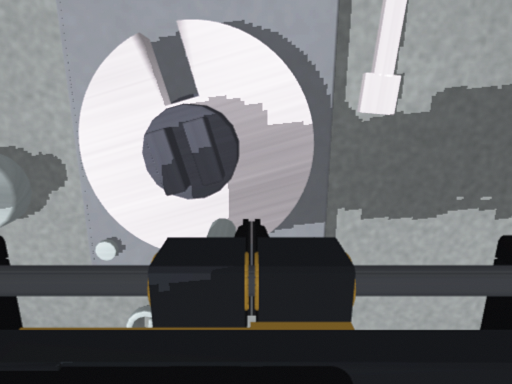

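```bash
python3 -m jog '[{"twist":[0,0,0],"dp":[0,-0.6,0],"jaw":1},{"twist":[0,0,0],"dp":[0,-0.6,0],"jaw":1},{"twist":[0,0,0],"dp":[0,0,0],"jaw":1},{"twist":[0,0,0],"dp":[0,0,0],"jaw":1},{"twist":[0,0,0],"dp":[0,0,0],"jaw":1}]'
python3 - <<'E'
from h import *
s=robot.sense();p=np.array(s['tcp_pos']);print(p)
im=robot.get_image("top")[:,:,::-1];cv2.imwrite('pics/top4r.png',im)
cv2.imwrite('pics/top4.png',cv2.resize(im[130:230,200:310],None,fx=6,fy=6,interpolation=cv2.INTER_CUBIC))
g=cv2.cvtColor(im,cv2.COLOR_BGR2GRAY)
c=np.array([.5875,.1126,.04])
for r in(.05,.055,.06):
  th=np.linspace(-.6,.6,241)
  v=[cv2.getRectSubPix(g,(1,1),tuple(map(float,proj('top',c+r*np.array([np.cos(t),np.sin(t),0])))))[0,0] for t in th]
  v=np.array(v); d=th[v<130]; print(r,d.min() if len(d) else None,d.max() if len(d) else None,d.mean())
E
```

```text
clock: 4.15
tcp_pos: [0.5398, 0.0947, 0.0527]
orientation: [[0.001, -0.001, -1.0], [0.0, -1.0, 0.001], [-1.0, -0.0, -0.001]]
contact_force: [-0.2, -0.7, 0.4]
gripper_width: 0.003
[0.53982475 0.09474812 0.05271494]
0.05 -0.13499999999999995 0.2300000000000001 0.047500000000000035
0.055 -0.10999999999999999 0.21500000000000008 0.05250000000000004
0.06 -0.07999999999999996 0.21000000000000008 0.06500000000000004
```

View pics/top4.png

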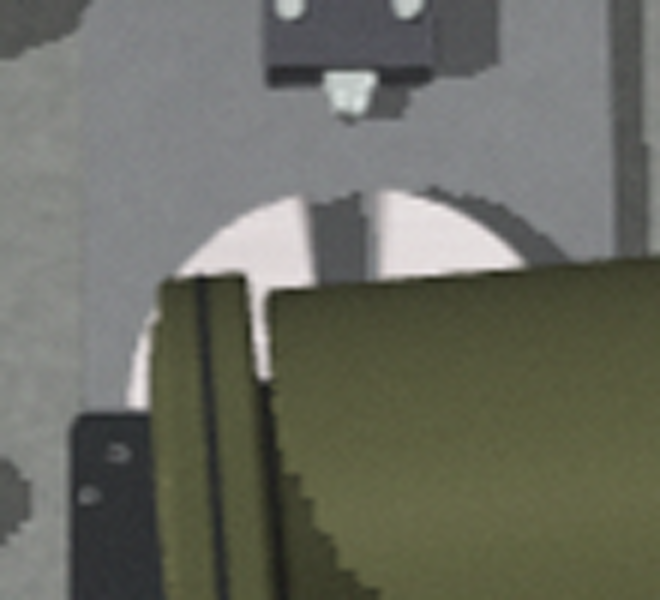

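```bash
python3 -m jog '[{"twist":[0,0,0],"dp":[0,-0.3,0],"jaw":1},{"twist":[0,0,0],"dp":[0,0,0],"jaw":1},{"twist":[0,0,0],"dp":[0,0,0],"jaw":1},{"twist":[0,0,0],"dp":[0,0,0],"jaw":1},{"twist":[0,0,0],"dp":[0,0,0],"jaw":1}]'
python3 - <<'E'
from h import *
s=robot.sense();p=np.array(s['tcp_pos']);print(p)
im=robot.get_image("top")[:,:,::-1]
cv2.imwrite('pics/top5.png',cv2.resize(im[130:230,200:310],None,fx=6,fy=6,interpolation=cv2.INTER_CUBIC))
g=cv2.cvtColor(im,cv2.COLOR_BGR2GRAY)
c=np.array([.5875,.1126,.04])
for r in(.05,.055,.06):
  th=np.linspace(-.4,.4,161)
  v=[cv2.getRectSubPix(g,(1,1),tuple(map(float,proj('top',c+r*np.array([np.cos(t),np.sin(t),0])))))[0,0] for t in th]
  v=np.array(v); d=th[v<130]; print(r,d.min(),d.max(),d.mean())
E
```

```text
clock: 4.82
tcp_pos: [0.5395, 0.0976, 0.0527]
orientation: [[-0.0, -0.0, -1.0], [-0.0, -1.0, 0.0], [-1.0, 0.0, 0.0]]
contact_force: [-1.7, -3.3, 1.1]
gripper_width: 0.006
[0.53951113 0.09760043 0.05267286]
0.05 -0.165 0.17500000000000004 0.0049999999999999906
0.055 -0.15000000000000002 0.16000000000000003 0.004999999999999989
0.06 -0.14 0.15000000000000002 0.004999999999999989
```

View pics/top5.png

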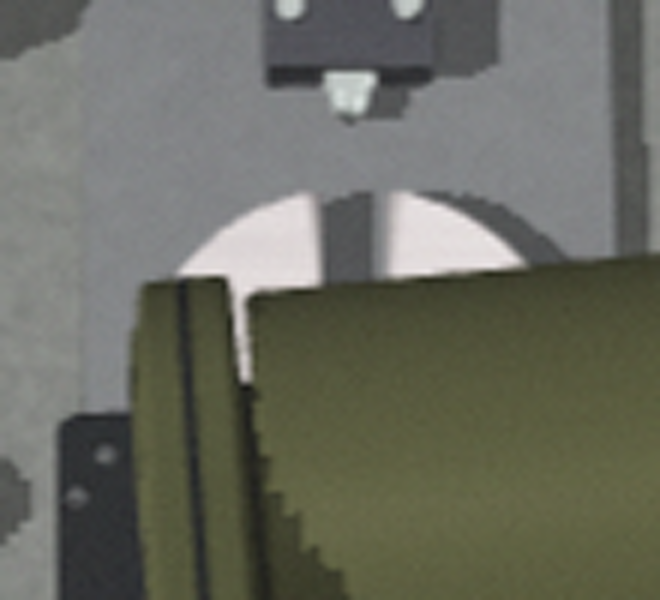

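The slot now reads about 0.005 rad and is in line with the nose, column 349 against 350. I'll back off, lift and move behind the plate.

```bash
python3 -m jog '[{"twist":[0,0,0],"dp":[0,1,0],"jaw":1},{"twist":[0,0,0],"dp":[0,1,0],"jaw":1},{"twist":[0,0,0],"dp":[-4,0,0],"jaw":1},{"twist":[0,0,0],"dp":[-4,0,0],"jaw":1},{"twist":[0,0,0],"dp":[-4,0,0],"jaw":1}]'
python3 -m jog '[{"twist":[0,0,0],"dp":[0,-0.7,-5.7],"jaw":1},{"twist":[0,0,0],"dp":[0,-0.7,-5.7],"jaw":1},{"twist":[0,0,0],"dp":[0,-0.7,-5.7],"jaw":1},{"twist":[0,0,0],"dp":[0,-0.7,-5.7],"jaw":1},{"twist":[0,0,0],"dp":[0,-0.7,-5.4],"jaw":1}]'
python3 -m jog '[{"twist":[0,0,0],"dp":[0,0,0],"jaw":1},{"twist":[0,0,0],"dp":[0,0,0],"jaw":1},{"twist":[0,0,0],"dp":[0,0,0],"jaw":1},{"twist":[0,0,0],"dp":[0,0,0],"jaw":1},{"twist":[0,0,0],"dp":[0,0,0],"jaw":1}]'
python3 - <<'E'
from h import *
s=robot.sense();p=np.array(s['tcp_pos']);print(p)
for n in("side","wrist"):
  im=robot.get_image(n)[:,:,::-1];cv2.imwrite(f'pics/{n}6.png',im if n=="wrist" else cv2.resize(im[60:260,130:380],None,fx=3,fy=3))
E
```

```text
clock: 5.5
tcp_pos: [0.5397, 0.0771, 0.174]
orientation: [[0.001, -0.001, -1.0], [0.001, -1.0, 0.001], [-1.0, -0.001, -0.001]]
contact_force: [0.9, 0.4, -0.5]
gripper_width: 0.002
clock: 6.12
tcp_pos: [0.8237, 0.112, 0.1724]
orientation: [[0.001, -0.001, -1.0], [0.001, -1.0, 0.001], [-1.0, -0.001, -0.001]]
contact_force: [1.6, -0.5, 0.4]
gripper_width: 0.003
clock: 6.75
tcp_pos: [0.8212, 0.1126, 0.1739]
orientation: [[0.001, -0.0, -1.0], [0.0, -1.0, 0.0], [-1.0, -0.0, -0.001]]
contact_force: [-0.1, 0.6, 0.2]
gripper_width: 0.007
[0.82120009 0.11255919 0.17391578]
```

View pics/side6.png

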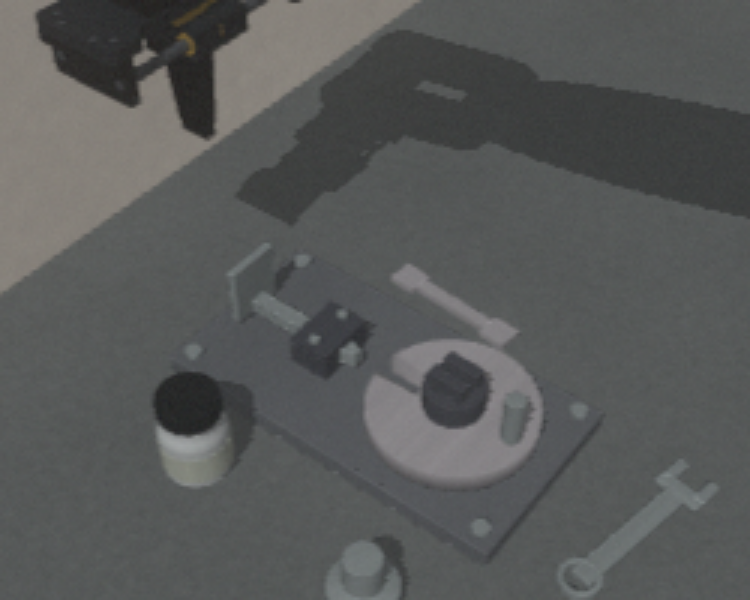

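View pics/wrist6.png

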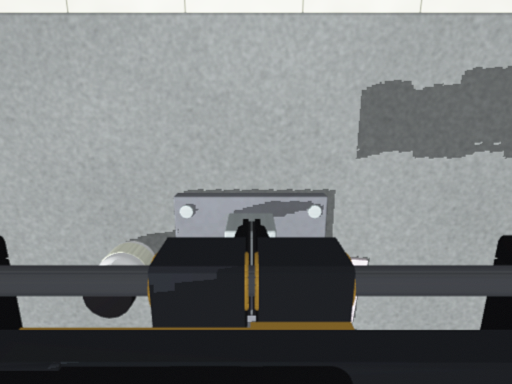

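```bash
python3 - <<'E'
from h import *
print(ray('side',213,146.7,.074),proj('side',np.array([.781,.112,.074])),proj('side',robot.sense()['tcp_pos']))
E
```

```text
[0.77967388 0.11697135 0.074     ] [214.00664131 145.31574052] [196.14669664 103.31575645]
```

```bash
python3 -m jog '[{"twist":[0,0,0],"dp":[3.2,0,0],"jaw":1},{"twist":[0,0,0],"dp":[3.2,0,0],"jaw":1},{"twist":[0,0,0],"dp":[3,0,0],"jaw":1},{"twist":[0,0,0],"dp":[3,0,0],"jaw":1},{"twist":[0,0,0],"dp":[0,0,0],"jaw":1}]'
python3 -m jog '[{"twist":[0,0,0],"dp":[0,0,1.0],"jaw":1},{"twist":[0,0,0],"dp":[0,0,1.0],"jaw":1},{"twist":[0,0,0],"dp":[0,0,1.0],"jaw":1},{"twist":[0,0,0],"dp":[0,0,1.0],"jaw":1},{"twist":[0,0,0],"dp":[0,0,0],"jaw":1}]'
python3 - <<'E'
from h import *
s=robot.sense();p=np.array(s['tcp_pos']);print(p)
for n in("side","top"):
  im=robot.get_image(n)[:,:,::-1];cv2.imwrite(f'pics/{n}7.png',cv2.resize(im[60:260,130:380],None,fx=3,fy=3))
E
```

```text
clock: 7.48
tcp_pos: [0.8189, 0.1124, 0.0443]
orientation: [[-0.007, -0.0, -1.0], [-0.001, -1.0, 0.0], [-1.0, 0.001, 0.007]]
contact_force: [-0.1, -0.5, 0.3]
gripper_width: 0.006
clock: 8.1
tcp_pos: [0.7812, 0.1127, 0.0498]
orientation: [[0.001, -0.0, -1.0], [0.0, -1.0, 0.0], [-1.0, -0.0, -0.001]]
contact_force: [1.5, 0.8, -0.3]
gripper_width: 0.004
[0.781162   0.11270915 0.0497692 ]
```

View pics/side7.png

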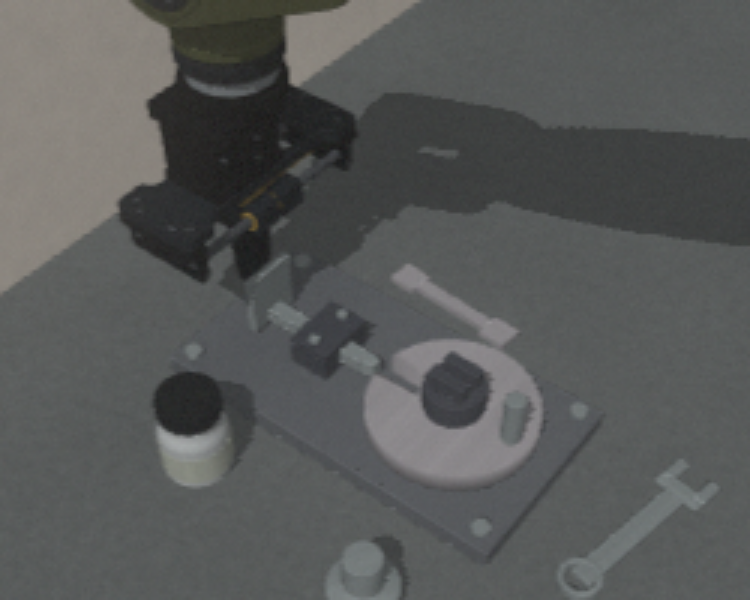

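View pics/top7.png

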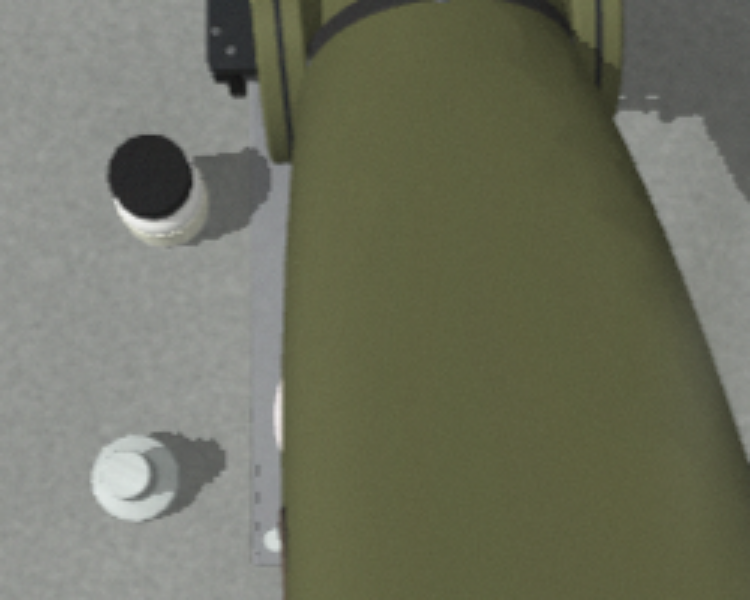

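```bash
python3 -m jog '[{"twist":[0,0,0],"dp":[0,0,0.5],"jaw":1},{"twist":[0,0,0],"dp":[0,0,0.5],"jaw":1},{"twist":[0,0,0],"dp":[0,0,0.5],"jaw":1},{"twist":[0,0,0],"dp":[0,0,0.5],"jaw":1},{"twist":[0,0,0],"dp":[0,0,0],"jaw":1}]'
python3 -m jog '[{"twist":[0,0,0],"dp":[0,0,0.5],"jaw":1},{"twist":[0,0,0],"dp":[0,0,0.5],"jaw":1},{"twist":[0,0,0],"dp":[0,0,0.4],"jaw":1},{"twist":[0,0,0],"dp":[0,0,0],"jaw":1},{"twist":[0,0,0],"dp":[0,0,0],"jaw":1}]'
python3 - <<'E'
from h import *
s=robot.sense();p=np.array(s['tcp_pos']);print(p)
for n in("side",):
  im=robot.get_image(n)[:,:,::-1];cv2.imwrite(f'pics/{n}8.png',cv2.resize(im[60:260,130:380],None,fx=3,fy=3))
E
```

```text
clock: 8.82
tcp_pos: [0.7606, 0.1126, 0.0485]
orientation: [[-0.002, -0.0, -1.0], [-0.0, -1.0, 0.0], [-1.0, 0.0, 0.002]]
contact_force: [0.8, 0.3, 1.3]
gripper_width: 0.006
clock: 9.45
tcp_pos: [0.7467, 0.1126, 0.0483]
orientation: [[-0.002, -0.0, -1.0], [-0.0, -1.0, 0.0], [-1.0, 0.0, 0.002]]
contact_force: [-0.5, 0.5, -0.4]
gripper_width: 0.003
[0.74670915 0.11258754 0.04825802]
```

View pics/side8.png

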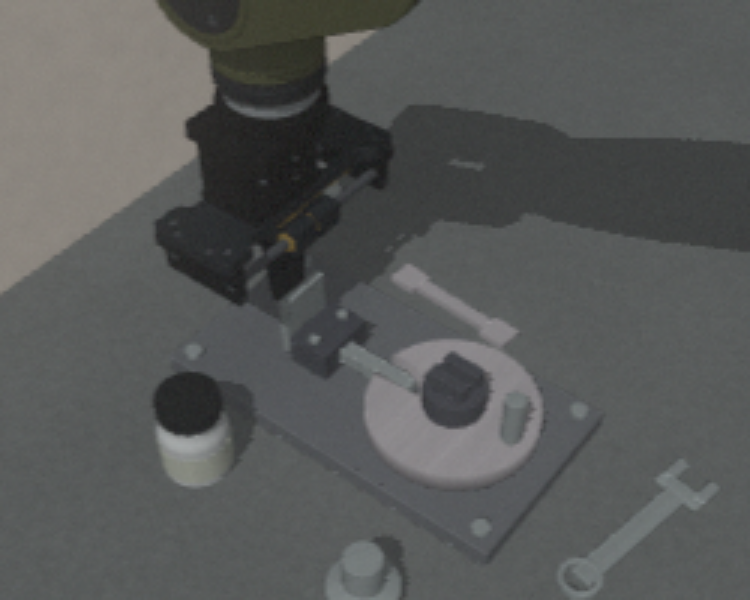

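Nearly home: the bar's nose is in the slot, and a small gap remains between plate and guide at about (295,340). I'll push on until the force rises.

```bash
python3 -m jog '[{"twist":[0,0,0],"dp":[0,0,0.4],"jaw":1},{"twist":[0,0,0],"dp":[0,0,0.2],"jaw":1},{"twist":[0,0,0],"dp":[0,0,0.2],"jaw":1},{"twist":[0,0,0],"dp":[0,0,0],"jaw":1},{"twist":[0,0,0],"dp":[0,0,0],"jaw":1}]'
```

```text
clock: 10.12
tcp_pos: [0.7428, 0.1126, 0.0486]
orientation: [[0.009, -0.001, -1.0], [0.001, -1.0, 0.001], [-1.0, -0.001, -0.009]]
contact_force: [13.1, 0.8, -8.2]
gripper_width: 0.003
```

```bash
python3 -m jog '[{"twist":[0,0,0],"dp":[0,0,0.3],"jaw":1},{"twist":[0,0,0],"dp":[0,0,0],"jaw":1},{"twist":[0,0,0],"dp":[0,0,0],"jaw":1},{"twist":[0,0,0],"dp":[0,0,0],"jaw":1},{"twist":[0,0,0],"dp":[0,0,0],"jaw":1}]'
python3 -m jog '[{"twist":[0,0,0],"dp":[0,0,-2],"jaw":1},{"twist":[0,0,0],"dp":[0,0,-2],"jaw":1},{"twist":[0,0,0],"dp":[-4,0,0],"jaw":1},{"twist":[0,0,0],"dp":[-5,0,0],"jaw":1},{"twist":[0,0,0],"dp":[-5,0,0],"jaw":1}]'
python3 -m jog '[{"twist":[0,0,0],"dp":[-2,6,0],"jaw":1},{"twist":[0,0,0],"dp":[0,6,0],"jaw":1},{"twist":[0,0,0],"dp":[0,6,0],"jaw":1},{"twist":[0,0,0],"dp":[0,6,0],"jaw":1},{"twist":[0,0,0],"dp":[0,6,0],"jaw":1}]'
python3 -m jog '[{"twist":[0,0,0],"dp":[0,3,0],"jaw":1},{"twist":[0,0,0],"dp":[0,0,0],"jaw":1},{"twist":[0,0,0],"dp":[0,0,0],"jaw":1},{"twist":[0,0,0],"dp":[0,0,0],"jaw":1},{"twist":[0,0,0],"dp":[0,0,0],"jaw":1}]'
python3 - <<'E'
from h import *
im=robot.get_image("top")[:,:,::-1];cv2.imwrite('pics/top9.png',cv2.resize(im[70:260,150:340],None,fx=3.1,fy=3.1,interpolation=cv2.INTER_CUBIC))
im=robot.get_image("side")[:,:,::-1];cv2.imwrite('pics/side9.png',cv2.resize(im[60:260,130:380],None,fx=3,fy=3))
E
```

```text
clock: 10.75
tcp_pos: [0.7428, 0.1126, 0.0488]
orientation: [[0.017, -0.001, -1.0], [0.001, -1.0, 0.001], [-1.0, -0.001, -0.017]]
contact_force: [22.8, 0.9, -15.2]
gripper_width: 0.01
clock: 11.38
tcp_pos: [0.7756, 0.1126, 0.1895]
orientation: [[-0.003, -0.0, -1.0], [-0.0, -1.0, 0.0], [-1.0, 0.0, 0.003]]
contact_force: [0.1, 1.3, 0.2]
gripper_width: 0.007
clock: 12.0
tcp_pos: [0.7756, -0.1882, 0.2083]
orientation: [[-0.002, -0.0, -1.0], [0.001, -1.0, 0.0], [-1.0, -0.001, 0.002]]
contact_force: [0.4, -0.5, 0.7]
gripper_width: 0.002
clock: 12.62
tcp_pos: [0.7768, -0.215, 0.2086]
orientation: [[0.0, 0.002, -1.0], [0.0, -1.0, -0.002], [-1.0, -0.0, -0.0]]
contact_force: [0.8, 0.3, 0.4]
gripper_width: 0.002
```

View pics/top9.png

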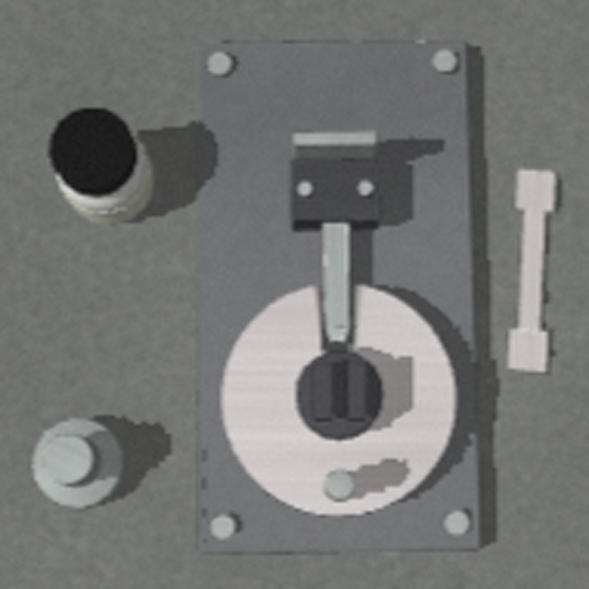

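View pics/side9.png

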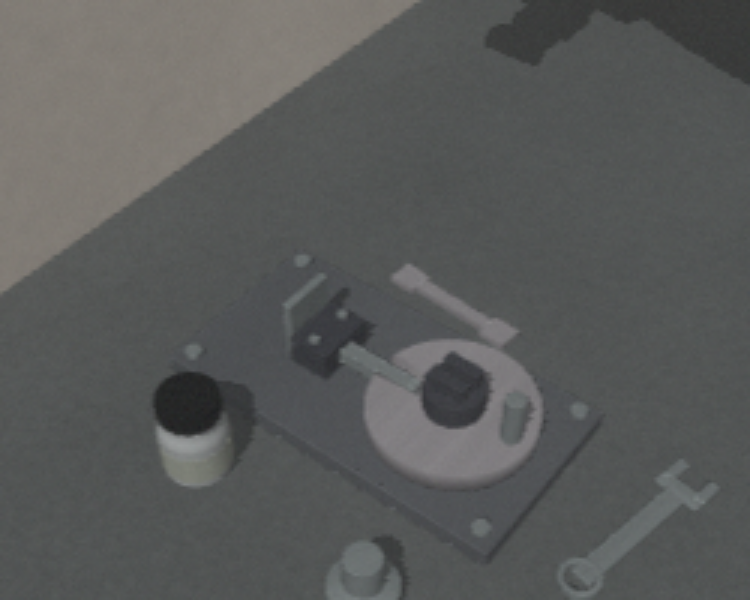

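```bash
python3 - <<'E'
from h import *
f=lambda x,y,z:print(ray('top',150+x/3.1,70+y/3.1,z))
f(334,138,.074);f(334,40,.074);f(335,159,.045);f(337,341,.036);f(340,485,.082)
E
```

```text
[0.72582526 0.11234919 0.074     ]
[0.78103761 0.11145628 0.074     ]
[0.72235759 0.11133014 0.045     ]
[0.62002569 0.11170549 0.036     ]
[0.53728585 0.11240926 0.082     ]
```

```bash
python3 -c "
from cell import robot
print(robot.finish_job(), robot.sense()['clock'])"
```

```text
the job is handed in; nothing more can be done
the job is handed in; nothing more can be done
```

The slot is lined up with the lock bar and the bar is fully home, with the plate against the guide. The job was handed in at about 13 s on the clock, well inside the 54 s limit; the hand-in reported no verdict.

I pushed the stud round with the outside of the closed fingers, from about 0.62 rad to about 0.00 rad. Then I pushed the plate until it stopped at the guide, with a push force of about 23 N along the bar.

**Final checks in the top view, with the arm clear:**
- **Plate:** its front face measured x = 0.722 m, level with the guide edge at 0.722 m. That puts the bar's travel at about 60 mm.
- **Nose:** it sits about 32 mm inside the slot.
- **Stud:** it measured y = 0.1124 m against the disc axis at 0.1126 m, so the disc is within about 0.01 rad of zero.
- **Other things on the bench:** none looked moved, comparing the top and side pictures by eye. The wrench was checked only in the side view.

No check failed. The only disagreement was a side-view estimate of the plate's starting position, which was about 5 mm off in y from the top view. That is consistent with reading the coarse picture by eye, and I used the top-view value.

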